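# Line up the biscuit tubs by size on the display board

## Task

Stand the four biscuit tubs on the four marks of the wooden display board in order of size: the smallest next to the blue end block, each one larger than the last, and the largest next to the white end block. Each tub stands upright in the middle of its own mark; leave the date stamp and the tape dispenser where they are.

Things in the scene. Friction and masses are not known exactly. Their poses are not given: they have to be found in the camera images.
- tub_green: The smallest biscuit tub: upright round clear cylinder of brown biscuits with a green lid flush with its side, 34 mm diameter all the way up, 50 mm tall. Loose, about 50 g (up to 40 % more or less). Origin: centre of its underside; z up.
- tub_yellow: The second smallest biscuit tub: upright round clear cylinder of brown biscuits with a yellow lid flush with its side, 44 mm diameter all the way up, 62 mm tall. Loose, about 90 g (up to 40 % more or less). Origin: centre of its underside; z up.
- tub_red: The second largest biscuit tub: upright round clear cylinder of brown biscuits with a red lid flush with its side, 54 mm diameter all the way up, 74 mm tall. Loose, about 150 g (up to 40 % more or less). Origin: centre of its underside; z up.
- tub_black: The largest biscuit tub: upright round clear cylinder of brown biscuits with a black lid flush with its side, 64 mm diameter all the way up, 86 mm tall. Loose, about 220 g (up to 40 % more or less). Origin: centre of its underside; z up.
- board: Display board, fixed: flat brown wooden board 80 mm (its x) by 390 mm (its y) by 12 mm thick, lying on the table. Origin: centre of its underside; its top is 12 mm above. Four identical round white-ringed marks, 68 mm across (flat, no height), in a row along its y axis, centred at x = 0, y = -127.5, -42.5, +42.5 and +127.5 mm. One end block stands beyond each end mark.
- block_blue: Blue end block, 70 x 18 x 26 mm high, fixed on top of the board at one of its two ends (board y = +184 or -184 mm; which end changes from start to start). Origin: centre of its underside. Marks the small end of the row.
- block_white: White end block, 70 x 18 x 26 mm high, fixed on top of the board at one of its two ends (board y = +184 or -184 mm; which end changes from start to start). Origin: centre of its underside. Marks the large end of the row.
- stamp: Bystander: loose date stamp, grey foot 45 x 30 mm with a dark wooden handle, 75 mm tall. Origin: centre of its underside.
- dispenser: Bystander: loose grey tape dispenser, 130 x 50 mm, 78 mm tall with its amber roll. Origin: centre of its underside.
Things that resemble listed ones, but are neither listed nor needed, are in the scene too. Leave any pink or red look-alike of the tub_green alone.

How it is judged:
By the outcome, as a careful person would: the job done as asked, in the order asked, and still so for the second after the job is handed in, with the robot touching nothing.
It also fails if it takes over 96 s, if anything falls off the work surface, if the arm or the gripper's body presses on something with over 40 N, if the wrist force passes 120 N, or if a joint passes its speed limit or range.

## Robot

A 7-joint arm with a two-finger parallel gripper is mounted at the origin on the work surface. World frame = base frame: x ahead of the robot, y to its left, z up, the work surface at z = 0. Lengths are in m, angles in rad, forces in N, time in s.
With the tool pointing down it reaches from about 0.4 to 0.85 m from the base axis. Payload 4.5 kg.
Tool frame: the origin (TCP) lies between the finger pads; the fingertips stand 19 mm ahead of it and the grasp point (between the pads) is the TCP (bot.tips_ahead is the distance from the TCP to the fingertips, in m); z points along the fingers, y is the line along which they close (so a half turn about z gives the same grasp; the last joint's range is limited). The gripper opens to 85 mm and grips with 20 to 120 N. Pads are 22 mm wide; open, the fingers measure 114 mm over their backs; the gripper's body (76 mm by 85 mm) begins 54 mm behind the grasp point. The pads swing forward as they close: fully open they stand 13 mm farther back than shut.
Start: joints at [1.316, 0.689, -0.195, 1.565, 0.157, 0.902, -0.215], TCP at [0.178, -0.599, 0.25] pointing down, gripper open.
Joint ranges: [-3.01, 3.01], [-0.46, 2.08], [-1.47, 1.51], [0.13, 2.56], [-1, 4.14], [0.04, 2.09], [-2.66, 2.66]. Speed limits (rad/s): [2.57, 2.57, 3.14, 3.14, 3.14, 3.14, 3.14].

## Interface

Orientations are given as a unit quaternion [w, x, y, z].
In Python, from station import bot gives the robot as it stands.
- The arm moves only by the shell command python3 -m inch 'ROWS' [OPENING] [FORCE]. ROWS is JSON, a list of rows, each an object of numbers: "dx", "dy", "dz": the shift along the tool's x, y, z each as a share of 0.025 m, from -1 to 1; "ax", "ay", "az": the turn, a rotation vector about the tool's x, y, z each as a share of 0.08 rad, from -1 to 1. A call has 1 to 20 rows; each row shifts and turns the commanded pose from where the row before left it, along the tool's axes as they then stand; what a row does not reach is not made up. A row lasts 1/12 s, in which the tool goes at most 41.7 mm and 7.16 degrees, less where a joint would pass 70% of its speed; a pose out of reach is approached as far as the arm can. A call with a number of a shift or a turn outside -1 to 1 is refused whole. A call with a gripper value outside its range is refused whole. OPENING is the finger opening in mm, from 0 to 85.4, set as the call begins (- or left out, the last holds). The fingers move at their own pace and stop on an object; FORCE is the grip in N (left out, the last holds). Time passes only in rows, so rows that do not move let the fingers close. It gives the time, the measured TCP pose, the force, the opening and the grip force at its end, in the units of the state.
- bot.state(): the state, without advancing time (a new reading comes with each control period).
- bot.snapshot(name): name is "side" or "top"; returns (picture, depth): 400x640x3 uint8, red, green, blue; 400x640 float32, m along the optical axis (not along the pixel's ray), 0 where there is no reading.
- bot.calibration(name): a dict with "fov_y" (degrees; the focal length in pixels is half the picture's height over the tangent of half this angle, whatever the lens; pixels are square), "cx", "cy" (the principal point, pixels), "R" (3x3) and "t" (3): a world point X has camera coordinates R X + t. Camera axes: x right, y down, z forward; pixel columns grow to the right and rows downward; lengths in m; the calibration is good to about 2 mm. A picture is of the moment at which its call begins. calibration takes no time and is no camera call.
- bot.close_job(): hands the job in; it is judged then, once.
The state is a dict: "t": time; "q": joint angles; "joint_vel": joint speeds; "joint_efforts": joint torques, N m; "eef_pos": TCP position; "tcp_rot": TCP orientation; "wrist_force": force on the tool from outside, world axes, zero at the start; "wrist_torque": the same for the moment, N m; "finger_gap": finger opening in m; "finger_force": force on a finger pad.
Only numpy, scipy, OpenCV 4.12 (cv2) and the standard library are available. Lean on these libraries where they do the work, as an engineer would, in place of code of your own. Each camera call takes 0.05 s, during which the arm holds its last target. There are 200 camera calls.

## Working session

There is one attempt and no reset: what is moved stays moved. The work goes in short steps, Python scripts to look and compute and a shell command to move; the robot and the scene stay as the last step left them, time stands still between calls to the robot, and variables do not carry over. Pictures are saved under pics/ and viewed, at most 14 in all, crops included, and the job is handed in when it is done.

```bash
ls; mkdir -p pics
python3 - <<'E'
from station import bot
import cv2,numpy as np
for n in ("side","top"):
    p,d=bot.snapshot(n); cv2.imwrite(f"pics/{n}0.png",p[:,:,::-1]); np.save(f"pics/{n}0.npy",d)
    c=bot.calibration(n); print(n,c, -np.array(c["R"]).T@np.array(c["t"]))
s=bot.state(); print(s)
E
```

```text
pics
side {'fov_y': 56.70395177146429, 'cx': 321.30175747477665, 'cy': 198.40981795925205, 'R': array([[-0.89173905, -0.45252448, -0.00480222],
       [-0.26846224,  0.53751139, -0.79938072],
       [ 0.36432059, -0.71154979, -0.60080563]]), 't': array([0.47998171, 0.18159692, 0.76103714])} [0.19950885 0.66110888 0.60470546]
top {'fov_y': 45.6570764036084, 'cx': 313.377222426794, 'cy': 198.70027919763731, 'R': array([[ 0.02200035, -0.99974   ,  0.00599384],
       [-0.99626782, -0.02242367, -0.08335236],
       [ 0.08346509, -0.00413769, -0.99650211]]), 't': array([-0.01238681,  0.52233931,  1.23161712])} [0.41786533 0.00442522 1.27092152]
{'t': 0.1, 'q': array([ 1.31580333,  0.68989422, -0.19448624,  1.56623949,  0.15728613,
        0.90249937, -0.21510287]), 'joint_vel': array([-0.0005828 , -0.00298298, -0.00041518, -0.003191  ,  0.0002558 ,
       -0.00028571, -0.00099932]), 'joint_efforts': array([-3.75066767e-03, -5.40602231e+01, -1.27175286e+00, -1.58983862e+01,
        9.33919509e-03,  4.46765436e-03,  1.10974483e-05]), 'eef_pos': array([ 0.17778532, -0.59860682,  0.24956718]), 'tcp_rot': array([-8.06050955e-04,  9.89589808e-01,  1.43914311e-01, -1.83910506e-04]), 'wrist_force': array([-0.13624058,  0.4212957 ,  0.33029716]), 'wrist_torque': array([-0.0221691 , -0.04014909, -0.04082587]), 'finger_force': 0.0, 'finger_gap': 0.08562011618769022}
```

View pics/top0.png

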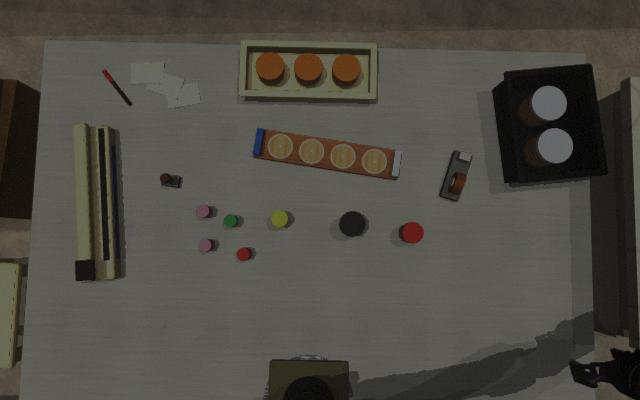

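View pics/side0.png

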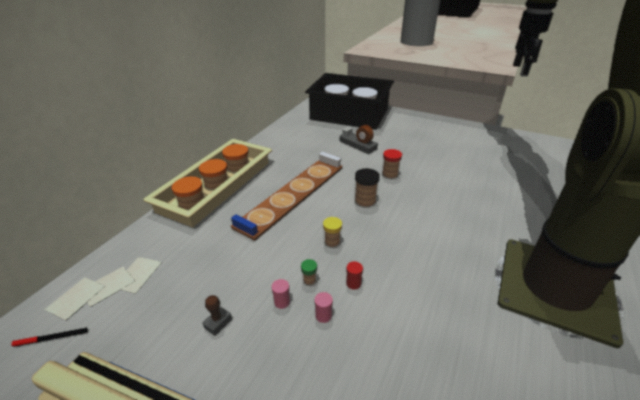

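Top view: the board has its blue block at (259,141) and white block at (397,163). The marks are at about (280,146), (311,151), (343,156) and (374,161).

Candidates for tub_green are green (231,221), pinks (204,211) and (206,245), and small red (244,254). Only the green lid with brown biscuits fits. For tub_red they are (412,233), which is large with brown biscuits, and the small all-red one at (244,254), so (412,233) fits. I'll confirm both in one crop while measuring.

```bash
cat > h.py <<'E'
from station import bot
import cv2,numpy as np
def cam(n):
    c=bot.calibration(n); f=200/np.tan(np.radians(c["fov_y"])/2); return f,c["cx"],c["cy"],np.array(c["R"]),np.array(c["t"])
def world(n,d):
    f,cx,cy,R,t=cam(n); v,u=np.mgrid[0:400,0:640]
    P=np.stack([(u-cx)/f*d,(v-cy)/f*d,d],-1); return (P-t)@R
def ray(n,uv,z):   # world point where pixel ray meets height z
    f,cx,cy,R,t=cam(n); o=-R.T@t; r=R.T@np.array([(uv[0]-cx)/f,(uv[1]-cy)/f,1.]); return o+r*(z-o[2])/r[2]
def proj(n,X):
    f,cx,cy,R,t=cam(n); p=R@np.asarray(X,float)+t; return np.array([f*p[0]/p[2]+cx,f*p[1]/p[2]+cy])
def tri(a,b):      # two-view triangulation, a top pixel, b side pixel
    M=[]; y=[]
    for n,uv in (("top",a),("side",b)):
        f,cx,cy,R,t=cam(n)
        for k,w in ((0,(uv[0]-cx)/f),(1,(uv[1]-cy)/f)): M.append(R[k]-w*R[2]); y.append(w*t[2]-t[k])
    X,_,_,_=np.linalg.lstsq(np.array(M),np.array(y),rcond=None); return X
E
python3 - <<'E'
from h import *
st=cv2.imread("pics/side0.png");tp=cv2.imread("pics/top0.png")
cv2.imwrite("pics/crop1.png",np.vstack([cv2.resize(tp[195:270,190:430],None,fx=3,fy=3,interpolation=3),cv2.resize(st[145:325,260:420],(320,360),interpolation=3).copy() if 0 else cv2.copyMakeBorder(cv2.resize(st[145:325,260:420],(320,360),interpolation=3),0,0,0,400,cv2.BORDER_CONSTANT)]))
dt=np.load("pics/top0.npy");W=world("top",dt);ds=np.load("pics/side0.npy");WS=world("side",ds)
print("table z top/side",np.median(W[300:330,100:200,2]),np.median(WS[300:330,380:450,2]))
for k,(u,v),(a,b),r in (("green",(231,221),(309,265),.017),("yellow",(280,219),(333,223),.022),("black",(352,223),(367,176),.032),("red",(412,233),(392,155),.027)):
  for n,Wn,p in(("top",W,(u,v)),("side",WS,(a,b))):
    sub=Wn[p[1]-20:p[1]+21,p[0]-20:p[0]+21].reshape(-1,3); ctr=Wn[p[1],p[0]]
    m=(sub[:,2]>.025)&(np.hypot(*(sub-ctr)[:,:2].T)<2*r+.01); q=sub[m]; zt=np.percentile(q[:,2],85)
    q=q[np.abs(q[:,2]-zt)<.006]; (c,rad)=cv2.minEnclosingCircle(q[:,:2].astype(np.float32))
    print(k,n,len(q),"z %.3f"%zt,"mean",q[:,:2].mean(0).round(4),"circ",np.round(c,4),round(rad,4))
hsv=cv2.cvtColor(tp,cv2.COLOR_BGR2HSV)
print([hsv[y,x].tolist() for x,y in((231,221),(280,219),(352,223),(412,233),(259,141),(397,163),(295,148),(280,146))])
E
```

```text
table z top/side 0.0011256089168590732 -0.0009651220345595022
green top 131 z 0.053 mean [0.4605 0.2117] circ [0.4602 0.2121] 0.0167
green side 183 z 0.049 mean [0.4579 0.2139] circ [0.4597 0.2126] 0.018
yellow top 219 z 0.065 mean [0.4678 0.085 ] circ [0.4679 0.0852] 0.0216
yellow side 224 z 0.061 mean [0.4657 0.0887] circ [0.4666 0.0867] 0.0232
black top 479 z 0.088 mean [ 0.4579 -0.0988] circ [ 0.4582 -0.099 ] 0.0318
black side 305 z 0.085 mean [ 0.4552 -0.0951] circ [ 0.4563 -0.0974] 0.0328
red top 344 z 0.076 mean [ 0.4396 -0.2521] circ [ 0.4393 -0.252 ] 0.0273
red side 171 z 0.072 mean [ 0.4373 -0.2479] circ [ 0.4385 -0.2502] 0.0286
[[65, 140, 80], [31, 157, 107], [18, 49, 26], [0, 185, 99], [111, 165, 88], [90, 5, 106], [12, 155, 82], [30, 24, 106]]
```

View pics/crop1.png

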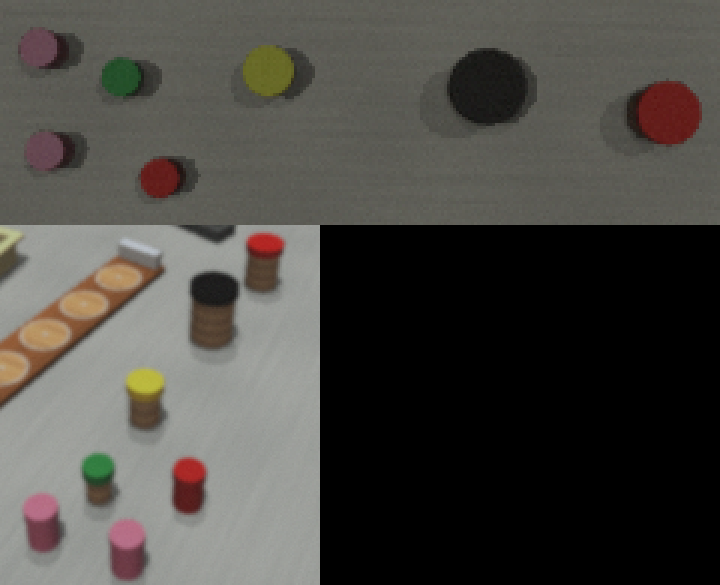

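The crop confirms that the green-lidded tub with brown biscuits is tub_green. The neighbouring pinks and the all-red one are look-alikes. The large red, black and yellow tubs also match, and the two views agree on lid heights. Next I'll measure the board.

Run:
```python
from h import *
W={n:world(n,np.load(f"pics/{n}0.npy")) for n in("top","side")}
bounds={"top":(240,415,118,190),"side":(225,350,145,240)}
ctr={"top":((259,141),(397,163)),"side":((244,226),(330,159))}
for n in("top","side"):
    im=cv2.imread(f"pics/{n}0.png");hsv=cv2.cvtColor(im,cv2.COLOR_BGR2HSV)
    w=W[n]; z=w[...,2]
    box=np.zeros(z.shape,bool);a,b,c,d=bounds[n];box[c:d,a:b]=1
    bl=box&(hsv[...,0]>100)&(hsv[...,0]<125)&(hsv[...,1]>100)&(z>.030)
    wh=box&(hsv[...,1]<40)&(z>.030)&(np.hypot(w[...,0]-w[ctr[n][1][1],ctr[n][1][0],0],w[...,1]-w[ctr[n][1][1],ctr[n][1][0],1])<.06)
    B=[]
    for m in(bl,wh):
        q=w[m]; r=cv2.minAreaRect((q[:,:2]*1000).astype(np.float32)); B.append(q.mean(0)); print(n,m.sum(),"mean",q.mean(0).round(4),"rect",np.round(r[0],1),np.round(r[1],1),round(r[2],1))
    wd=box&(z>.006)&(z<.020)
    q=w[wd]; lab=None
    # wooden board outline by colour+height
    wd=box&(hsv[...,0]<35)&(z>.005)&(z<.022); r=cv2.minAreaRect((w[wd][:,:2]*1000).astype(np.float32)); print(n,"board z",np.median(z[wd]).round(4),"rect",np.round(r[0],1),np.round(r[1],1),round(r[2],2))
    B=np.array(B);mid=B.mean(0);dv=B[1]-B[0];print(n,"len",np.linalg.norm(dv[:2]).round(4),"mid",mid.round(4),"yaw",np.degrees(np.arctan2(dv[1],dv[0])).round(2))
    if n=="top":
        # mark disks by brightness/saturation: pixels bright within board
        mk=(box&(hsv[...,1]<150)&(z>.004)&(z<.024)).astype(np.uint8)
        dd=dv[:2]/np.linalg.norm(dv[:2])
        for k in range(4):
            c0=mid[:2]+dd*(-.1275+.085*k)
            m=(mk>0)&(np.hypot(w[...,0]-c0[0],w[...,1]-c0[1])<.04)
            v,u=np.nonzero(m);e=cv2.minEnclosingCircle(np.stack([u,v],1).astype(np.float32));print("mark",k,"nominal",c0.round(4),"mean",ray(n,(u.mean(),v.mean()),.012)[:2].round(4),"circ",ray(n,e[0],.012)[:2].round(4),e[1],m.sum())
```

```text
top 172 mean [0.6685 0.1471 0.0454] rect [553.7  93.7] [321.5  48. ] 24.8
top 186 mean [ 0.621  -0.216   0.0375] rect [ 620.8 -216.5] [18.9 69.5] 80.9
top board z 0.0123 rect [647.5 -33.8] [193.8 467.6] 1.44
top len 0.3662 mid [ 0.6448 -0.0344  0.0414] yaw -97.46
mark 0 nominal [0.6613 0.092 ] mean [0.6621 0.0933] circ [0.6614 0.0934] 14.838831901550293 579
mark 1 nominal [0.6503 0.0077] mean [0.6507 0.0086] circ [0.6501 0.0082] 14.796039581298828 571
mark 2 nominal [ 0.6392 -0.0766] mean [ 0.639  -0.0757] circ [ 0.6385 -0.077 ] 14.673630714416504 572
mark 3 nominal [ 0.6282 -0.1608] mean [ 0.6278 -0.1599] circ [ 0.6271 -0.1623] 14.646085739135742 570
side 166 mean [0.6678 0.1515 0.0353] rect [669.2 150.1] [17.3 68.6] 80.8
side 102 mean [ 0.6179 -0.2133  0.0348] rect [ 618.7 -214.9] [20.4 69.7] 85.1
side board z 0.0105 rect [677.4 -18.4] [339.  388.9] 24.41
side len 0.3682 mid [ 0.6429 -0.0309  0.0351] yaw -97.79
```

Two views agree on the board: marks from blue to white are at (0.661,0.093), (0.650,0.009), (0.6385,-0.075) and (0.627,-0.159). I'll turn the tool so the fingers close across the board, then go to the red tub.

```bash
cat > plan.py <<'E'
# usage: plan.py x y z -> shift needed in tool axes, in units of 0.025 m (world shift also), turn needed in units of .08 rad
import sys,numpy as np
from scipy.spatial.transform import Rotation as Ro
from station import bot
s=bot.state();q=s["tcp_rot"];R=Ro.from_quat([q[1],q[2],q[3],q[0]]).as_matrix()
c,sn=.134,.991; T=np.array([[c,sn,0],[sn,-c,0],[0,0,-1.]])
d=np.array([float(a) for a in sys.argv[1:4]])-s["eef_pos"]
print("t %.2f"%s["t"],"pos",s["eef_pos"].round(4),"shift",(R.T@d/.025).round(2),"turn",(Ro.from_matrix(R.T@T).as_rotvec()/.08).round(2),"gap",round(s["finger_gap"],4),"q",s["q"].round(2).tolist())
E
python3 -m inch '[{"az":-1},{"az":-1},{"az":-1},{"az":-1},{"az":-1},{"az":-1},{"az":-1},{"az":-1},{"az":-1},{"az":-1},{"az":-1},{"az":-1},{"az":-1},{"az":-1},{"az":-0.3},{}]' 85; python3 plan.py 0.439 -0.251 0.16
```

```text
t 0.10 pos [ 0.1778 -0.5986  0.2496] shift [ 13.98 -10.35   3.6 ] turn [-2.000e-02 -1.000e-02 -1.434e+01] gap 0.0856 q [1.32, 0.69, -0.19, 1.57, 0.16, 0.9, -0.22]schema error: expected keys dx, dy, dz, ax, ay, az
```

```bash
python3 -m inch '[{"dx":0,"dy":0,"dz":0,"ax":0,"ay":0,"az":-1},{"dx":0,"dy":0,"dz":0,"ax":0,"ay":0,"az":-1},{"dx":0,"dy":0,"dz":0,"ax":0,"ay":0,"az":-1},{"dx":0,"dy":0,"dz":0,"ax":0,"ay":0,"az":-1},{"dx":0,"dy":0,"dz":0,"ax":0,"ay":0,"az":-1},{"dx":0,"dy":0,"dz":0,"ax":0,"ay":0,"az":-1},{"dx":0,"dy":0,"dz":0,"ax":0,"ay":0,"az":-1},{"dx":0,"dy":0,"dz":0,"ax":0,"ay":0,"az":-1},{"dx":0,"dy":0,"dz":0,"ax":0,"ay":0,"az":-1},{"dx":0,"dy":0,"dz":0,"ax":0,"ay":0,"az":-1},{"dx":0,"dy":0,"dz":0,"ax":0,"ay":0,"az":-1},{"dx":0,"dy":0,"dz":0,"ax":0,"ay":0,"az":-1},{"dx":0,"dy":0,"dz":0,"ax":0,"ay":0,"az":-1},{"dx":0,"dy":0,"dz":0,"ax":0,"ay":0,"az":-1},{"dx":0,"dy":0,"dz":0,"ax":0,"ay":0,"az":-0.3},{"dx":0,"dy":0,"dz":0,"ax":0,"ay":0,"az":0}]' 85; python3 plan.py 0.439 -0.251 0.16
```

```text
t: 1.43
eef_pos: [0.1778, -0.5989, 0.2499]
tcp_rot: [-0.0, 0.754, 0.656, 0.0]
wrist_force: [-0.3, 0.6, -0.6]
finger_gap: 0.0851
finger_force: 0.0
t 1.43 pos [ 0.1778 -0.5989  0.2499] shift [15.23  8.42  3.61] turn [-0.   -0.01 -0.05] gap 0.0851 q [1.49, 0.73, -0.52, 1.56, 0.41, 0.97, 0.71]
```

```bash
python3 -m inch '[{"dx":0.95,"dy":0.53,"dz":0.22,"ax":0,"ay":0,"az":0},{"dx":0.95,"dy":0.53,"dz":0.22,"ax":0,"ay":0,"az":0},{"dx":0.95,"dy":0.53,"dz":0.22,"ax":0,"ay":0,"az":0},{"dx":0.95,"dy":0.53,"dz":0.22,"ax":0,"ay":0,"az":0},{"dx":0.95,"dy":0.53,"dz":0.22,"ax":0,"ay":0,"az":0},{"dx":0.95,"dy":0.53,"dz":0.22,"ax":0,"ay":0,"az":0},{"dx":0.95,"dy":0.53,"dz":0.22,"ax":0,"ay":0,"az":0},{"dx":0.95,"dy":0.53,"dz":0.22,"ax":0,"ay":0,"az":0},{"dx":0.95,"dy":0.53,"dz":0.22,"ax":0,"ay":0,"az":0},{"dx":0.95,"dy":0.53,"dz":0.22,"ax":0,"ay":0,"az":0},{"dx":0.95,"dy":0.53,"dz":0.22,"ax":0,"ay":0,"az":0},{"dx":0.95,"dy":0.53,"dz":0.22,"ax":0,"ay":0,"az":0},{"dx":0.95,"dy":0.53,"dz":0.22,"ax":0,"ay":0,"az":0},{"dx":0.95,"dy":0.53,"dz":0.22,"ax":0,"ay":0,"az":0},{"dx":0.95,"dy":0.53,"dz":0.22,"ax":0,"ay":0,"az":0},{"dx":0.95,"dy":0.53,"dz":0.22,"ax":0,"ay":0,"az":0},{"dx":0,"dy":0,"dz":0,"ax":0,"ay":0,"az":0},{"dx":0,"dy":0,"dz":0,"ax":0,"ay":0,"az":0}]' 85; python3 plan.py 0.439 -0.251 0.05
```

```text
t: 2.93
eef_pos: [0.4415, -0.25, 0.1622]
tcp_rot: [-0.0, 0.753, 0.658, 0.0]
wrist_force: [-0.2, -1.1, 0.1]
finger_gap: 0.0851
finger_force: 0.0
t 2.93 pos [ 0.4415 -0.25    0.1622] shift [-0.05 -0.1   4.49] turn [ 0.   -0.01 -0.01] gap 0.0851 q [0.65, 0.69, -0.36, 2.0, 0.46, 0.53, -0.18]
```

```bash
python3 -m inch '[{"dx":-0.05,"dy":-0.1,"dz":0.9,"ax":0,"ay":0,"az":0},{"dx":0,"dy":0,"dz":0.9,"ax":0,"ay":0,"az":0},{"dx":0,"dy":0,"dz":0.9,"ax":0,"ay":0,"az":0},{"dx":0,"dy":0,"dz":0.9,"ax":0,"ay":0,"az":0},{"dx":0,"dy":0,"dz":0.9,"ax":0,"ay":0,"az":0},{"dx":0,"dy":0,"dz":0,"ax":0,"ay":0,"az":0}]' 85
python3 -m inch '[{"dx":0,"dy":0,"dz":0,"ax":0,"ay":0,"az":0},{"dx":0,"dy":0,"dz":0,"ax":0,"ay":0,"az":0},{"dx":0,"dy":0,"dz":0,"ax":0,"ay":0,"az":0},{"dx":0,"dy":0,"dz":0,"ax":0,"ay":0,"az":0},{"dx":0,"dy":0,"dz":0,"ax":0,"ay":0,"az":0},{"dx":0,"dy":0,"dz":0,"ax":0,"ay":0,"az":0},{"dx":0,"dy":0,"dz":0,"ax":0,"ay":0,"az":0},{"dx":0,"dy":0,"dz":0,"ax":0,"ay":0,"az":0},{"dx":0,"dy":0,"dz":0,"ax":0,"ay":0,"az":0},{"dx":0,"dy":0,"dz":0,"ax":0,"ay":0,"az":0}]' 40 35; python3 plan.py 0.439 -0.251 0.15
```

```text
t: 3.43
eef_pos: [0.4352, -0.2533, 0.0469]
tcp_rot: [-0.002, 0.755, 0.656, -0.002]
wrist_force: [-0.1, 0.1, -0.4]
finger_gap: 0.085
finger_force: 0.0
t: 4.27
eef_pos: [0.4385, -0.2537, 0.0513]
tcp_rot: [0.002, 0.754, 0.656, 0.0]
wrist_force: [0.0, 0.6, 7.6]
finger_gap: 0.0532
finger_force: 37.1
t 4.27 pos [ 0.4385 -0.2537  0.0513] shift [ 0.1   0.02 -3.95] turn [ 0.03  0.02 -0.05] gap 0.0532 q [0.54, 0.89, -0.18, 2.05, 0.59, 0.25, -0.29]
```

```bash
python3 -m inch '[{"dx":0,"dy":0,"dz":-0.5,"ax":0,"ay":0,"az":0},{"dx":0,"dy":0,"dz":-0.9,"ax":0,"ay":0,"az":0},{"dx":0,"dy":0,"dz":-0.9,"ax":0,"ay":0,"az":0},{"dx":0,"dy":0,"dz":-0.9,"ax":0,"ay":0,"az":0},{"dx":0,"dy":0,"dz":-0.7,"ax":0,"ay":0,"az":0},{"dx":0,"dy":0,"dz":0,"ax":0,"ay":0,"az":0},{"dx":0,"dy":0,"dz":0,"ax":0,"ay":0,"az":0}]' ; python3 plan.py 0.638 -0.078 0.15
```

```text
t: 4.85
eef_pos: [0.4378, -0.2533, 0.1482]
tcp_rot: [0.001, 0.754, 0.656, 0.0]
wrist_force: [0.4, -0.3, -2.7]
finger_gap: 0.0531
finger_force: 37.6
t 4.85 pos [ 0.4378 -0.2533  0.1482] shift [ 8.05  6.96 -0.06] turn [ 0.03  0.01 -0.05] gap 0.0531 q [0.65, 0.72, -0.35, 2.01, 0.49, 0.49, -0.2]
```

```bash
python3 -m inch '[{"dx":0.4,"dy":0.35,"dz":0,"ax":0,"ay":0,"az":0},{"dx":0.8,"dy":0.7,"dz":0,"ax":0,"ay":0,"az":0},{"dx":0.8,"dy":0.7,"dz":0,"ax":0,"ay":0,"az":0},{"dx":0.8,"dy":0.7,"dz":0,"ax":0,"ay":0,"az":0},{"dx":0.8,"dy":0.7,"dz":0,"ax":0,"ay":0,"az":0},{"dx":0.8,"dy":0.7,"dz":0,"ax":0,"ay":0,"az":0},{"dx":0.8,"dy":0.7,"dz":0,"ax":0,"ay":0,"az":0},{"dx":0.8,"dy":0.7,"dz":0,"ax":0,"ay":0,"az":0},{"dx":0.8,"dy":0.7,"dz":0,"ax":0,"ay":0,"az":0},{"dx":0.8,"dy":0.7,"dz":0,"ax":0,"ay":0,"az":0},{"dx":0.4,"dy":0.35,"dz":0,"ax":0,"ay":0,"az":0},{"dx":0,"dy":0,"dz":0,"ax":0,"ay":0,"az":0},{"dx":0,"dy":0,"dz":0,"ax":0,"ay":0,"az":0},{"dx":0,"dy":0,"dz":0,"ax":0,"ay":0,"az":0}]' ; python3 plan.py 0.638 -0.078 0.065
```

```text
t: 6.02
eef_pos: [0.6371, -0.0793, 0.1459]
tcp_rot: [-0.001, 0.754, 0.657, -0.002]
wrist_force: [0.3, -1.1, -2.7]
finger_gap: 0.0534
finger_force: 37.6
t 6.02 pos [ 0.6371 -0.0793  0.1459] shift [0.06 0.04 3.23] turn [-0.04  0.02 -0.05] gap 0.0534 q [0.24, 0.86, -0.35, 1.59, 0.38, 0.77, -0.42]
```

```bash
python3 -m inch '[{"dx":0.06,"dy":0.04,"dz":0.6,"ax":0,"ay":0,"az":0},{"dx":0,"dy":0,"dz":0.8,"ax":0,"ay":0,"az":0},{"dx":0,"dy":0,"dz":0.8,"ax":0,"ay":0,"az":0},{"dx":0,"dy":0,"dz":0.6,"ax":0,"ay":0,"az":0},{"dx":0,"dy":0,"dz":0.3,"ax":0,"ay":0,"az":0},{"dx":0,"dy":0,"dz":0,"ax":0,"ay":0,"az":0},{"dx":0,"dy":0,"dz":0,"ax":0,"ay":0,"az":0}]' ; python3 plan.py 0.638 -0.078 0.064
python3 - <<'E'
from h import *
p,d=bot.snapshot("side");cv2.imwrite("pics/s1.png",cv2.resize(p[130:260,220:400,::-1],None,fx=4,fy=4,interpolation=3))
E
```

```text
t: 6.6
eef_pos: [0.6393, -0.0781, 0.0698]
tcp_rot: [-0.0, 0.754, 0.656, -0.0]
wrist_force: [0.3, 0.3, -1.7]
finger_gap: 0.0532
finger_force: 37.6
t 6.60 pos [ 0.6393 -0.0781  0.0698] shift [-0.   -0.05  0.23] turn [-0.01  0.01 -0.06] gap 0.0532 q [0.21, 0.96, -0.31, 1.62, 0.43, 0.63, -0.46]
```

View pics/s1.png

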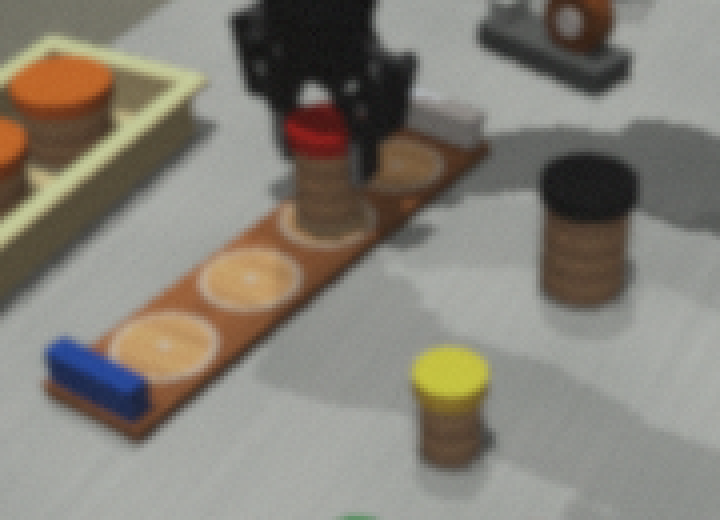

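The tub looks tilted in the fingers: lid at (317,130) and base at (335,235) in the crop. I'll fit a cylinder to the side depth to measure it.

```bash
cat > cyl.py <<'E'
import sys
from h import *
from scipy.optimize import least_squares
def fit(cx,cy,zlo,zhi,r):
    out=[]
    for n in("side",):
        p,d=bot.snapshot(n);w=world(n,d);hsv=cv2.cvtColor(p,cv2.COLOR_RGB2HSV)
        m=(d>0)&(np.hypot(w[...,0]-cx,w[...,1]-cy)<r+.02)&(w[...,2]>zlo)&(w[...,2]<zhi)&(hsv[...,1]>60)
        q=w[m];zm=(zlo+zhi)/2
        def res(v):
            a=np.array([v[2],v[3],1.]);a/=np.linalg.norm(a);e=q-np.array([v[0],v[1],zm]);return np.linalg.norm(e-np.outer(e@a,a),axis=1)-r
        s=least_squares(res,[cx,cy,0,0],loss="soft_l1",f_scale=.001)
        print(n,m.sum(),"centre at z=%.3f"%zm,s.x[:2].round(4),"tilt x,y deg",np.degrees(s.x[2:]).round(1),"rms",np.sqrt(np.median(res(s.x)**2)).round(4))
if __name__=="__main__": fit(*[float(a) for a in sys.argv[1:]])
E
python3 cyl.py .6385 -.0751 .026 .07 .027; echo check black; python3 cyl.py .4575 -.098 .01 .075 .032;echo yellow; python3 cyl.py .4675 .0858 .01 .055 .022
```

```text
side 220 centre at z=0.048 [ 0.639  -0.0778] tilt x,y deg [-1.1 -0.1] rms 0.001
check black
side 386 centre at z=0.042 [ 0.4574 -0.1007] tilt x,y deg [-0.7 -0.2] rms 0.0008
yellow
side 214 centre at z=0.033 [0.4673 0.0844] tilt x,y deg [-0.8  0.5] rms 0.0007
```

The cylinder fit shows it upright, so the finger was only hiding part of the lid. Lower it, release and retreat.

```bash
python3 -m inch '[{"dx":0,"dy":-0.02,"dz":0.12,"ax":0,"ay":0,"az":0},{"dx":0,"dy":0,"dz":0.1,"ax":0,"ay":0,"az":0},{"dx":0,"dy":0,"dz":0,"ax":0,"ay":0,"az":0},{"dx":0,"dy":0,"dz":0,"ax":0,"ay":0,"az":0}]'; python3 plan.py 0.4575 -0.099 0.17
```

```text
t: 7.13
eef_pos: [0.639, -0.0774, 0.0641]
tcp_rot: [-0.0, 0.754, 0.657, -0.0]
wrist_force: [-0.7, 0.3, -2.0]
finger_gap: 0.0533
finger_force: 37.6
t 7.13 pos [ 0.639  -0.0774  0.0641] shift [-1.85 -7.07 -4.23] turn [-0.01  0.   -0.04] gap 0.0533 q [0.21, 0.97, -0.3, 1.62, 0.44, 0.62, -0.46]
```

```bash
python3 -m inch '[{"dx":0,"dy":0,"dz":0.06,"ax":0,"ay":0,"az":0},{"dx":0,"dy":0,"dz":0,"ax":0,"ay":0,"az":0},{"dx":0,"dy":0,"dz":0,"ax":0,"ay":0,"az":0}]'; python3 -m inch '[{"dx":0,"dy":0,"dz":0.04,"ax":0,"ay":0,"az":0},{"dx":0,"dy":0,"dz":0,"ax":0,"ay":0,"az":0},{"dx":0,"dy":0,"dz":0,"ax":0,"ay":0,"az":0}]'
```

```text
t: 7.38
eef_pos: [0.6394, -0.0773, 0.0634]
tcp_rot: [0.0, 0.754, 0.657, 0.0]
wrist_force: [-2.0, 0.0, 4.0]
finger_gap: 0.0535
finger_force: 37.9
t: 7.63
eef_pos: [0.6394, -0.0773, 0.0633]
tcp_rot: [0.0, 0.754, 0.657, 0.0]
wrist_force: [-4.0, -0.2, 10.1]
finger_gap: 0.0535
finger_force: 38.8
```

```bash
python3 -m inch '[{"dx":0,"dy":0,"dz":0,"ax":0,"ay":0,"az":0},{"dx":0,"dy":0,"dz":0,"ax":0,"ay":0,"az":0},{"dx":0,"dy":0,"dz":0,"ax":0,"ay":0,"az":0},{"dx":0,"dy":0,"dz":0,"ax":0,"ay":0,"az":0},{"dx":0,"dy":0,"dz":0,"ax":0,"ay":0,"az":0},{"dx":0,"dy":0,"dz":0,"ax":0,"ay":0,"az":0},{"dx":0,"dy":0,"dz":-0.5,"ax":0,"ay":0,"az":0},{"dx":0,"dy":0,"dz":-0.9,"ax":0,"ay":0,"az":0},{"dx":0,"dy":0,"dz":-0.9,"ax":0,"ay":0,"az":0},{"dx":0,"dy":0,"dz":-0.9,"ax":0,"ay":0,"az":0},{"dx":0,"dy":0,"dz":-0.9,"ax":0,"ay":0,"az":0},{"dx":0,"dy":0,"dz":-0.4,"ax":0,"ay":0,"az":0},{"dx":0,"dy":0,"dz":0,"ax":0,"ay":0,"az":0}]' 85; python3 plan.py 0.4575 -0.099 0.17
```

```text
t: 8.72
eef_pos: [0.6411, -0.0773, 0.1776]
tcp_rot: [0.002, 0.754, 0.657, 0.002]
wrist_force: [0.1, 0.2, 0.3]
finger_gap: 0.0852
finger_force: 0.0
t 8.72 pos [ 0.6411 -0.0773  0.1776] shift [-1.87 -7.15  0.26] turn [ 0.07 -0.01 -0.05] gap 0.0852 q [0.24, 0.82, -0.37, 1.57, 0.37, 0.82, -0.41]
```

```bash
python3 -m inch '[{"dx":-0.23,"dy":-0.9,"dz":0.03,"ax":0,"ay":0,"az":0},{"dx":-0.23,"dy":-0.9,"dz":0.03,"ax":0,"ay":0,"az":0},{"dx":-0.23,"dy":-0.9,"dz":0.03,"ax":0,"ay":0,"az":0},{"dx":-0.23,"dy":-0.9,"dz":0.03,"ax":0,"ay":0,"az":0},{"dx":-0.23,"dy":-0.9,"dz":0.03,"ax":0,"ay":0,"az":0},{"dx":-0.23,"dy":-0.9,"dz":0.03,"ax":0,"ay":0,"az":0},{"dx":-0.23,"dy":-0.9,"dz":0.03,"ax":0,"ay":0,"az":0},{"dx":-0.23,"dy":-0.9,"dz":0.03,"ax":0,"ay":0,"az":0},{"dx":0,"dy":0,"dz":0,"ax":0,"ay":0,"az":0},{"dx":0,"dy":0,"dz":0,"ax":0,"ay":0,"az":0},{"dx":0,"dy":0,"dz":0,"ax":0,"ay":0,"az":0}]'; python3 plan.py 0.4575 -0.0985 0.055; python3 cyl.py .6385 -.0751 .02 .07 .027
```

```text
t: 9.63
eef_pos: [0.4553, -0.0979, 0.168]
tcp_rot: [0.0, 0.754, 0.657, 0.0]
wrist_force: [0.3, 0.2, 0.2]
finger_gap: 0.0846
finger_force: 0.0
t 9.63 pos [ 0.4553 -0.0979  0.168 ] shift [-0.01  0.09  4.52] turn [ 0.01 -0.01 -0.04] gap 0.0846 q [0.32, 0.64, -0.32, 2.11, 0.45, 0.45, -0.49]
side 267 centre at z=0.045 [ 0.6388 -0.077 ] tilt x,y deg [-0.3 -0. ] rms 0.0008
```

```bash
python3 -m inch '[{"dx":0,"dy":0.09,"dz":0.7,"ax":0,"ay":0,"az":0},{"dx":0,"dy":0,"dz":0.9,"ax":0,"ay":0,"az":0},{"dx":0,"dy":0,"dz":0.9,"ax":0,"ay":0,"az":0},{"dx":0,"dy":0,"dz":0.9,"ax":0,"ay":0,"az":0},{"dx":0,"dy":0,"dz":0.7,"ax":0,"ay":0,"az":0},{"dx":0,"dy":0,"dz":0.4,"ax":0,"ay":0,"az":0},{"dx":0,"dy":0,"dz":0,"ax":0,"ay":0,"az":0},{"dx":0,"dy":0,"dz":0,"ax":0,"ay":0,"az":0}]' 85
python3 -m inch '[{"dx":0,"dy":0,"dz":0,"ax":0,"ay":0,"az":0},{"dx":0,"dy":0,"dz":0,"ax":0,"ay":0,"az":0},{"dx":0,"dy":0,"dz":0,"ax":0,"ay":0,"az":0},{"dx":0,"dy":0,"dz":0,"ax":0,"ay":0,"az":0},{"dx":0,"dy":0,"dz":0,"ax":0,"ay":0,"az":0},{"dx":0,"dy":0,"dz":0,"ax":0,"ay":0,"az":0},{"dx":0,"dy":0,"dz":0,"ax":0,"ay":0,"az":0},{"dx":0,"dy":0,"dz":0,"ax":0,"ay":0,"az":0}]' 50 40; python3 plan.py 0.4575 -0.0985 0.16
```

```text
t: 10.35
eef_pos: [0.4575, -0.0981, 0.0552]
tcp_rot: [-0.0, 0.754, 0.657, -0.0]
wrist_force: [-0.3, 0.8, -0.1]
finger_gap: 0.0852
finger_force: 0.0
t: 11.02
eef_pos: [0.4578, -0.0985, 0.0567]
tcp_rot: [0.001, 0.754, 0.657, 0.001]
wrist_force: [0.9, 0.8, 6.5]
finger_gap: 0.063
finger_force: 44.2
t 11.02 pos [ 0.4578 -0.0985  0.0567] shift [-0.    0.   -4.13] turn [ 0.03 -0.   -0.05] gap 0.063 q [0.17, 0.86, -0.1, 2.17, 0.57, 0.14, -0.6]
```

```bash
python3 -m inch '[{"dx":0,"dy":0,"dz":-0.5,"ax":0,"ay":0,"az":0},{"dx":0,"dy":0,"dz":-0.9,"ax":0,"ay":0,"az":0},{"dx":0,"dy":0,"dz":-0.9,"ax":0,"ay":0,"az":0},{"dx":0,"dy":0,"dz":-0.9,"ax":0,"ay":0,"az":0},{"dx":0,"dy":0,"dz":-0.9,"ax":0,"ay":0,"az":0},{"dx":0,"dy":0,"dz":0,"ax":0,"ay":0,"az":0},{"dx":0,"dy":0,"dz":0,"ax":0,"ay":0,"az":0}]'; python3 plan.py 0.6271 -0.1594 0.16
```

```text
t: 11.6
eef_pos: [0.4571, -0.0989, 0.1591]
tcp_rot: [0.001, 0.754, 0.656, 0.001]
wrist_force: [0.6, -0.3, -2.9]
finger_gap: 0.0635
finger_force: 45.2
t 11.60 pos [ 0.4571 -0.0989  0.1591] shift [-1.46  7.07 -0.02] turn [ 0.03  0.   -0.06] gap 0.0635 q [0.31, 0.66, -0.31, 2.11, 0.47, 0.43, -0.51]
```

```bash
python3 -m inch '[{"dx":-0.1,"dy":0.4,"dz":0,"ax":0,"ay":0,"az":0},{"dx":-0.16,"dy":0.8,"dz":0,"ax":0,"ay":0,"az":0},{"dx":-0.16,"dy":0.8,"dz":0,"ax":0,"ay":0,"az":0},{"dx":-0.16,"dy":0.8,"dz":0,"ax":0,"ay":0,"az":0},{"dx":-0.16,"dy":0.8,"dz":0,"ax":0,"ay":0,"az":0},{"dx":-0.16,"dy":0.8,"dz":0,"ax":0,"ay":0,"az":0},{"dx":-0.16,"dy":0.8,"dz":0,"ax":0,"ay":0,"az":0},{"dx":-0.16,"dy":0.8,"dz":0,"ax":0,"ay":0,"az":0},{"dx":-0.16,"dy":0.8,"dz":0,"ax":0,"ay":0,"az":0},{"dx":-0.1,"dy":0.3,"dz":0,"ax":0,"ay":0,"az":0},{"dx":0,"dy":0,"dz":0,"ax":0,"ay":0,"az":0},{"dx":0,"dy":0,"dz":0,"ax":0,"ay":0,"az":0},{"dx":0,"dy":0,"dz":0,"ax":0,"ay":0,"az":0}]'; python3 plan.py 0.6271 -0.1594 0.072
```

```text
t: 12.68
eef_pos: [0.6257, -0.159, 0.1568]
tcp_rot: [-0.001, 0.754, 0.657, -0.001]
wrist_force: [-0.4, 1.0, -2.8]
finger_gap: 0.0632
finger_force: 45.2
t 12.68 pos [ 0.6257 -0.159   0.1568] shift [-0.01  0.07  3.39] turn [-0.05  0.   -0.04] gap 0.0632 q [0.38, 0.85, -0.39, 1.57, 0.41, 0.81, -0.31]
```

```bash
python3 -m inch '[{"dx":0,"dy":0.03,"dz":0.6,"ax":0,"ay":0,"az":0},{"dx":0,"dy":0,"dz":0.8,"ax":0,"ay":0,"az":0},{"dx":0,"dy":0,"dz":0.8,"ax":0,"ay":0,"az":0},{"dx":0,"dy":0,"dz":0.7,"ax":0,"ay":0,"az":0},{"dx":0,"dy":0,"dz":0.4,"ax":0,"ay":0,"az":0},{"dx":0,"dy":0,"dz":0,"ax":0,"ay":0,"az":0},{"dx":0,"dy":0,"dz":0,"ax":0,"ay":0,"az":0},{"dx":0,"dy":0,"dz":0,"ax":0,"ay":0,"az":0}]'; python3 plan.py 0.6271 -0.1594 0.0687;python3 cyl.py .6271 -.1594 .03 .075 .032
```

```text
t: 13.35
eef_pos: [0.6289, -0.1595, 0.0769]
tcp_rot: [0.001, 0.754, 0.657, 0.001]
wrist_force: [0.6, 0.3, -3.4]
finger_gap: 0.063
finger_force: 45.2
t 13.35 pos [ 0.6289 -0.1595  0.0769] shift [-0.01 -0.07  0.33] turn [ 0.02 -0.   -0.04] gap 0.063 q [0.36, 0.96, -0.34, 1.6, 0.46, 0.66, -0.36]
side 237 centre at z=0.052 [ 0.6278 -0.1615] tilt x,y deg [-1.2 -0.3] rms 0.0009
```

```bash
python3 -m inch '[{"dx":0,"dy":-0.06,"dz":0.18,"ax":0,"ay":0,"az":0},{"dx":0,"dy":0,"dz":0.14,"ax":0,"ay":0,"az":0},{"dx":0,"dy":0,"dz":0,"ax":0,"ay":0,"az":0},{"dx":0,"dy":0,"dz":0,"ax":0,"ay":0,"az":0}]'; python3 -m inch '[{"dx":0,"dy":0,"dz":0.06,"ax":0,"ay":0,"az":0},{"dx":0,"dy":0,"dz":0,"ax":0,"ay":0,"az":0},{"dx":0,"dy":0,"dz":0,"ax":0,"ay":0,"az":0}]'
```

```text
t: 13.73
eef_pos: [0.6274, -0.1596, 0.0687]
tcp_rot: [0.001, 0.754, 0.657, 0.0]
wrist_force: [-0.7, -0.1, 3.7]
finger_gap: 0.0634
finger_force: 45.3
t: 13.98
eef_pos: [0.6274, -0.1596, 0.0686]
tcp_rot: [0.001, 0.754, 0.657, 0.0]
wrist_force: [-4.4, -0.2, 14.2]
finger_gap: 0.0631
finger_force: 46.6
```

```bash
python3 -m inch '[{"dx":0,"dy":0,"dz":0,"ax":0,"ay":0,"az":0},{"dx":0,"dy":0,"dz":0,"ax":0,"ay":0,"az":0},{"dx":0,"dy":0,"dz":0,"ax":0,"ay":0,"az":0},{"dx":0,"dy":0,"dz":0,"ax":0,"ay":0,"az":0},{"dx":0,"dy":0,"dz":0,"ax":0,"ay":0,"az":0},{"dx":0,"dy":0,"dz":0,"ax":0,"ay":0,"az":0},{"dx":0,"dy":0,"dz":-0.5,"ax":0,"ay":0,"az":0},{"dx":0,"dy":0,"dz":-0.9,"ax":0,"ay":0,"az":0},{"dx":0,"dy":0,"dz":-0.9,"ax":0,"ay":0,"az":0},{"dx":0,"dy":0,"dz":-0.9,"ax":0,"ay":0,"az":0},{"dx":0,"dy":0,"dz":-0.9,"ax":0,"ay":0,"az":0},{"dx":0,"dy":0,"dz":-0.4,"ax":0,"ay":0,"az":0},{"dx":0,"dy":0,"dz":0,"ax":0,"ay":0,"az":0}]' 85; python3 plan.py 0.4675 0.0855 0.17
```

```text
t: 15.07
eef_pos: [0.6287, -0.1595, 0.1821]
tcp_rot: [0.002, 0.754, 0.657, 0.002]
wrist_force: [0.2, 0.3, 0.6]
finger_gap: 0.0851
finger_force: 0.0
t 15.07 pos [ 0.6287 -0.1595  0.1821] shift [ 8.82 -7.74  0.44] turn [ 0.07  0.   -0.05] gap 0.0851 q [0.39, 0.82, -0.4, 1.55, 0.39, 0.85, -0.3]
```

```bash
python3 -m inch '[{"dx":0.88,"dy":-0.77,"dz":0.04,"ax":0,"ay":0,"az":0},{"dx":0.88,"dy":-0.77,"dz":0.04,"ax":0,"ay":0,"az":0},{"dx":0.88,"dy":-0.77,"dz":0.04,"ax":0,"ay":0,"az":0},{"dx":0.88,"dy":-0.77,"dz":0.04,"ax":0,"ay":0,"az":0},{"dx":0.88,"dy":-0.77,"dz":0.04,"ax":0,"ay":0,"az":0},{"dx":0.88,"dy":-0.77,"dz":0.04,"ax":0,"ay":0,"az":0},{"dx":0.88,"dy":-0.77,"dz":0.04,"ax":0,"ay":0,"az":0},{"dx":0.88,"dy":-0.77,"dz":0.04,"ax":0,"ay":0,"az":0},{"dx":0.88,"dy":-0.77,"dz":0.04,"ax":0,"ay":0,"az":0},{"dx":0.88,"dy":-0.77,"dz":0.04,"ax":0,"ay":0,"az":0},{"dx":0,"dy":0,"dz":0,"ax":0,"ay":0,"az":0},{"dx":0,"dy":0,"dz":0,"ax":0,"ay":0,"az":0},{"dx":0,"dy":0,"dz":0,"ax":0,"ay":0,"az":0}]' 75; python3 plan.py 0.4675 0.0855 0.042; python3 cyl.py .4675 .0855 .01 .055 .022;  python3 cyl.py .6271 -.1594 .02 .08 .032; python3 cyl.py .6385 -.0751 .02 .07 .027
```

```text
t: 16.15
eef_pos: [0.4663, 0.0843, 0.1682]
tcp_rot: [0.0, 0.754, 0.657, -0.001]
wrist_force: [-0.0, -0.4, 0.5]
finger_gap: 0.0751
finger_force: 0.0
t 16.15 pos [0.4663 0.0843 0.1682] shift [0.06 0.05 5.05] turn [-0.01  0.01 -0.05] gap 0.0751 q [-0.09, 0.65, -0.3, 2.09, 0.41, 0.46, -0.84]
side 216 centre at z=0.033 [0.4671 0.0842] tilt x,y deg [-0.1  0.8] rms 0.0007
side 98 centre at z=0.050 [ 0.6274 -0.1601] tilt x,y deg [1.9 3.2] rms 0.0009
side 267 centre at z=0.045 [ 0.6388 -0.0773] tilt x,y deg [ 1.2 -0.1] rms 0.0008
```

```bash
python3 -m inch '[{"dx":0.06,"dy":0.05,"dz":0.7,"ax":0,"ay":0,"az":0},{"dx":0,"dy":0,"dz":0.9,"ax":0,"ay":0,"az":0},{"dx":0,"dy":0,"dz":0.9,"ax":0,"ay":0,"az":0},{"dx":0,"dy":0,"dz":0.9,"ax":0,"ay":0,"az":0},{"dx":0,"dy":0,"dz":0.9,"ax":0,"ay":0,"az":0},{"dx":0,"dy":0,"dz":0.7,"ax":0,"ay":0,"az":0},{"dx":0,"dy":0,"dz":0,"ax":0,"ay":0,"az":0},{"dx":0,"dy":0,"dz":0,"ax":0,"ay":0,"az":0}]' 75
python3 -m inch '[{"dx":0,"dy":0,"dz":0,"ax":0,"ay":0,"az":0},{"dx":0,"dy":0,"dz":0,"ax":0,"ay":0,"az":0},{"dx":0,"dy":0,"dz":0,"ax":0,"ay":0,"az":0},{"dx":0,"dy":0,"dz":0,"ax":0,"ay":0,"az":0},{"dx":0,"dy":0,"dz":0,"ax":0,"ay":0,"az":0},{"dx":0,"dy":0,"dz":0,"ax":0,"ay":0,"az":0},{"dx":0,"dy":0,"dz":0,"ax":0,"ay":0,"az":0},{"dx":0,"dy":0,"dz":0,"ax":0,"ay":0,"az":0},{"dx":0,"dy":0,"dz":0,"ax":0,"ay":0,"az":0}]' 30 30; python3 plan.py 0.4675 0.0855 0.15
```

```text
t: 16.97
eef_pos: [0.4677, 0.0854, 0.0432]
tcp_rot: [-0.0, 0.755, 0.656, -0.001]
wrist_force: [0.6, -0.3, -0.2]
finger_gap: 0.0751
finger_force: 0.0
t: 17.72
eef_pos: [0.4686, 0.0861, 0.045]
tcp_rot: [0.001, 0.754, 0.656, 0.001]
wrist_force: [-0.1, -1.4, 7.2]
finger_gap: 0.0433
finger_force: 30.4
t 17.72 pos [0.4686 0.0861 0.045 ] shift [-0.03 -0.03 -4.2 ] turn [ 0.03 -0.01 -0.05] gap 0.0433 q [-0.23, 0.89, -0.08, 2.15, 0.53, 0.13, -0.95]
```

```bash
python3 -m inch '[{"dx":0,"dy":0,"dz":-0.5,"ax":0,"ay":0,"az":0},{"dx":0,"dy":0,"dz":-0.9,"ax":0,"ay":0,"az":0},{"dx":0,"dy":0,"dz":-0.9,"ax":0,"ay":0,"az":0},{"dx":0,"dy":0,"dz":-0.9,"ax":0,"ay":0,"az":0},{"dx":0,"dy":0,"dz":-0.9,"ax":0,"ay":0,"az":0},{"dx":0,"dy":0,"dz":-0.3,"ax":0,"ay":0,"az":0},{"dx":0,"dy":0,"dz":0,"ax":0,"ay":0,"az":0},{"dx":0,"dy":0,"dz":0,"ax":0,"ay":0,"az":0}]'; python3 plan.py 0.6499 0.0091 0.155
```

```text
t: 18.38
eef_pos: [0.4678, 0.086, 0.1538]
tcp_rot: [0.0, 0.754, 0.657, 0.0]
wrist_force: [0.5, -0.1, -0.9]
finger_gap: 0.0433
finger_force: 30.9
t 18.38 pos [0.4678 0.086  0.1538] shift [-2.04  7.64 -0.05] turn [ 0.01 -0.   -0.05] gap 0.0433 q [-0.1, 0.68, -0.29, 2.1, 0.44, 0.43, -0.87]
```

```bash
python3 -m inch '[{"dx":-0.1,"dy":0.4,"dz":0,"ax":0,"ay":0,"az":0},{"dx":-0.2,"dy":0.75,"dz":0,"ax":0,"ay":0,"az":0},{"dx":-0.2,"dy":0.75,"dz":0,"ax":0,"ay":0,"az":0},{"dx":-0.2,"dy":0.75,"dz":0,"ax":0,"ay":0,"az":0},{"dx":-0.2,"dy":0.75,"dz":0,"ax":0,"ay":0,"az":0},{"dx":-0.2,"dy":0.75,"dz":0,"ax":0,"ay":0,"az":0},{"dx":-0.2,"dy":0.75,"dz":0,"ax":0,"ay":0,"az":0},{"dx":-0.2,"dy":0.75,"dz":0,"ax":0,"ay":0,"az":0},{"dx":-0.2,"dy":0.75,"dz":0,"ax":0,"ay":0,"az":0},{"dx":-0.2,"dy":0.75,"dz":0,"ax":0,"ay":0,"az":0},{"dx":-0.14,"dy":0.48,"dz":0,"ax":0,"ay":0,"az":0},{"dx":0,"dy":0,"dz":0,"ax":0,"ay":0,"az":0},{"dx":0,"dy":0,"dz":0,"ax":0,"ay":0,"az":0},{"dx":0,"dy":0,"dz":0,"ax":0,"ay":0,"az":0}]'; python3 plan.py 0.6499 0.0091 0.062
```

```text
t: 19.55
eef_pos: [0.648, 0.0102, 0.1523]
tcp_rot: [-0.001, 0.754, 0.657, -0.001]
wrist_force: [-0.4, 0.8, 0.2]
finger_gap: 0.0431
finger_force: 30.9
t 19.55 pos [0.648  0.0102 0.1523] shift [-0.03  0.09  3.61] turn [-0.04  0.01 -0.03] gap 0.0431 q [0.11, 0.86, -0.38, 1.57, 0.4, 0.8, -0.57]
```

```bash
python3 -m inch '[{"dx":-0.03,"dy":0.03,"dz":0.6,"ax":0,"ay":0,"az":0},{"dx":0,"dy":0,"dz":0.8,"ax":0,"ay":0,"az":0},{"dx":0,"dy":0,"dz":0.8,"ax":0,"ay":0,"az":0},{"dx":0,"dy":0,"dz":0.8,"ax":0,"ay":0,"az":0},{"dx":0,"dy":0,"dz":0.5,"ax":0,"ay":0,"az":0},{"dx":0,"dy":0,"dz":0,"ax":0,"ay":0,"az":0},{"dx":0,"dy":0,"dz":0,"ax":0,"ay":0,"az":0},{"dx":0,"dy":0,"dz":0,"ax":0,"ay":0,"az":0}]'; python3 plan.py 0.6499 0.0091 0.057;python3 cyl.py .6499 .0091 .026 .06 .022
```

```text
t: 20.22
eef_pos: [0.6509, 0.0092, 0.0673]
tcp_rot: [0.0, 0.754, 0.657, 0.001]
wrist_force: [-0.3, -0.6, -0.2]
finger_gap: 0.0432
finger_force: 30.9
t 20.22 pos [0.6509 0.0092 0.0673] shift [-0.01 -0.04  0.41] turn [ 0.02 -0.01 -0.04] gap 0.0432 q [0.09, 0.97, -0.33, 1.6, 0.46, 0.65, -0.61]
side 145 centre at z=0.043 [0.6493 0.0073] tilt x,y deg [-5.  -0.1] rms 0.001
```

```bash
python3 -m inch '[{"dx":0,"dy":-0.02,"dz":0.24,"ax":0,"ay":0,"az":0},{"dx":0,"dy":0,"dz":0.14,"ax":0,"ay":0,"az":0},{"dx":0,"dy":0,"dz":0,"ax":0,"ay":0,"az":0},{"dx":0,"dy":0,"dz":0,"ax":0,"ay":0,"az":0}]'; python3 -m inch '[{"dx":0,"dy":0,"dz":0.06,"ax":0,"ay":0,"az":0},{"dx":0,"dy":0,"dz":0,"ax":0,"ay":0,"az":0},{"dx":0,"dy":0,"dz":0,"ax":0,"ay":0,"az":0}]'
```

```text
t: 20.6
eef_pos: [0.6501, 0.0088, 0.057]
tcp_rot: [0.0, 0.754, 0.657, 0.0]
wrist_force: [-0.4, -0.8, 1.0]
finger_gap: 0.0431
finger_force: 31.0
t: 20.85
eef_pos: [0.6501, 0.0088, 0.0569]
tcp_rot: [0.0, 0.754, 0.657, 0.0]
wrist_force: [-2.5, 0.0, 10.1]
finger_gap: 0.0434
finger_force: 32.0
```

```bash
python3 -m inch '[{"dx":0,"dy":0,"dz":0,"ax":0,"ay":0,"az":0},{"dx":0,"dy":0,"dz":0,"ax":0,"ay":0,"az":0},{"dx":0,"dy":0,"dz":0,"ax":0,"ay":0,"az":0},{"dx":0,"dy":0,"dz":0,"ax":0,"ay":0,"az":0},{"dx":0,"dy":0,"dz":0,"ax":0,"ay":0,"az":0},{"dx":0,"dy":0,"dz":0,"ax":0,"ay":0,"az":0},{"dx":0,"dy":0,"dz":-0.5,"ax":0,"ay":0,"az":0},{"dx":0,"dy":0,"dz":-0.9,"ax":0,"ay":0,"az":0},{"dx":0,"dy":0,"dz":-0.9,"ax":0,"ay":0,"az":0},{"dx":0,"dy":0,"dz":-0.9,"ax":0,"ay":0,"az":0},{"dx":0,"dy":0,"dz":-0.9,"ax":0,"ay":0,"az":0},{"dx":0,"dy":0,"dz":-0.4,"ax":0,"ay":0,"az":0},{"dx":0,"dy":0,"dz":0,"ax":0,"ay":0,"az":0}]' 75; python3 plan.py 0.460 0.212 0.16
```

```text
t: 21.93
eef_pos: [0.6517, 0.009, 0.1711]
tcp_rot: [0.002, 0.754, 0.657, 0.002]
wrist_force: [0.7, -0.3, 0.3]
finger_gap: 0.075
finger_force: 0.0
t 21.93 pos [0.6517 0.009  0.1711] shift [ 6.98 -8.72  0.4 ] turn [ 0.07 -0.02 -0.05] gap 0.075 q [0.12, 0.84, -0.39, 1.55, 0.39, 0.83, -0.56]
```

```bash
python3 -m inch '[{"dx":0.7,"dy":-0.87,"dz":0.04,"ax":0,"ay":0,"az":0},{"dx":0.7,"dy":-0.87,"dz":0.04,"ax":0,"ay":0,"az":0},{"dx":0.7,"dy":-0.87,"dz":0.04,"ax":0,"ay":0,"az":0},{"dx":0.7,"dy":-0.87,"dz":0.04,"ax":0,"ay":0,"az":0},{"dx":0.7,"dy":-0.87,"dz":0.04,"ax":0,"ay":0,"az":0},{"dx":0.7,"dy":-0.87,"dz":0.04,"ax":0,"ay":0,"az":0},{"dx":0.7,"dy":-0.87,"dz":0.04,"ax":0,"ay":0,"az":0},{"dx":0.7,"dy":-0.87,"dz":0.04,"ax":0,"ay":0,"az":0},{"dx":0.7,"dy":-0.87,"dz":0.04,"ax":0,"ay":0,"az":0},{"dx":0.7,"dy":-0.87,"dz":0.04,"ax":0,"ay":0,"az":0},{"dx":0,"dy":0,"dz":0,"ax":0,"ay":0,"az":0},{"dx":0,"dy":0,"dz":0,"ax":0,"ay":0,"az":0},{"dx":0,"dy":0,"dz":0,"ax":0,"ay":0,"az":0}]' 60; python3 plan.py 0.460 0.212 0.035; python3 cyl.py .46 .212 .01 .045 .017;  python3 cyl.py .6499 .0091 .02 .06 .022; python3 cyl.py .6385 -.0751 .02 .07 .027
```

```text
t: 23.02
eef_pos: [0.4586, 0.2112, 0.1572]
tcp_rot: [0.0, 0.754, 0.657, -0.001]
wrist_force: [0.2, -0.6, 0.2]
finger_gap: 0.0601
finger_force: 0.0
t 23.02 pos [0.4586 0.2112 0.1572] shift [0.05 0.05 4.89] turn [-0.01  0.02 -0.05] gap 0.0601 q [-0.34, 0.69, -0.29, 2.01, 0.4, 0.5, -1.06]
side 128 centre at z=0.028 [0.4596 0.211 ] tilt x,y deg [-1.5  1.1] rms 0.0005
side 12 centre at z=0.040 [0.6486 0.0072] tilt x,y deg [ 5.2 -3.5] rms 0.0003
side 0 centre at z=0.045 [ 0.6385 -0.0751] tilt x,y deg [0. 0.] rms nan
  return _methods._mean(a, axis=axis, dtype=dtype,
  ret = ret.dtype.type(ret / rcount)
```

```bash
python3 -m inch '[{"dx":0.05,"dy":0.05,"dz":0.7,"ax":0,"ay":0,"az":0},{"dx":0,"dy":0,"dz":0.9,"ax":0,"ay":0,"az":0},{"dx":0,"dy":0,"dz":0.9,"ax":0,"ay":0,"az":0},{"dx":0,"dy":0,"dz":0.9,"ax":0,"ay":0,"az":0},{"dx":0,"dy":0,"dz":0.9,"ax":0,"ay":0,"az":0},{"dx":0,"dy":0,"dz":0.6,"ax":0,"ay":0,"az":0},{"dx":0,"dy":0,"dz":0,"ax":0,"ay":0,"az":0},{"dx":0,"dy":0,"dz":0,"ax":0,"ay":0,"az":0}]' 60
python3 -m inch '[{"dx":0,"dy":0,"dz":0,"ax":0,"ay":0,"az":0},{"dx":0,"dy":0,"dz":0,"ax":0,"ay":0,"az":0},{"dx":0,"dy":0,"dz":0,"ax":0,"ay":0,"az":0},{"dx":0,"dy":0,"dz":0,"ax":0,"ay":0,"az":0},{"dx":0,"dy":0,"dz":0,"ax":0,"ay":0,"az":0},{"dx":0,"dy":0,"dz":0,"ax":0,"ay":0,"az":0},{"dx":0,"dy":0,"dz":0,"ax":0,"ay":0,"az":0},{"dx":0,"dy":0,"dz":0,"ax":0,"ay":0,"az":0},{"dx":0,"dy":0,"dz":0,"ax":0,"ay":0,"az":0}]' 22 25; python3 plan.py 0.460 0.212 0.15
```

```text
t: 23.83
eef_pos: [0.4601, 0.2121, 0.0348]
tcp_rot: [0.0, 0.755, 0.656, -0.001]
wrist_force: [0.1, -0.5, 0.0]
finger_gap: 0.0604
finger_force: 0.0
t: 24.58
eef_pos: [0.4608, 0.2131, 0.0365]
tcp_rot: [0.0, 0.754, 0.657, 0.001]
wrist_force: [0.8, -0.8, 6.4]
finger_gap: 0.0333
finger_force: 25.1
t 24.58 pos [0.4608 0.2131 0.0365] shift [-0.05 -0.01 -4.54] turn [ 0.02 -0.01 -0.05] gap 0.0333 q [-0.45, 0.91, -0.12, 2.05, 0.5, 0.2, -1.15]
```

```bash
python3 -m inch '[{"dx":0,"dy":0,"dz":-0.5,"ax":0,"ay":0,"az":0},{"dx":0,"dy":0,"dz":-0.9,"ax":0,"ay":0,"az":0},{"dx":0,"dy":0,"dz":-0.9,"ax":0,"ay":0,"az":0},{"dx":0,"dy":0,"dz":-0.9,"ax":0,"ay":0,"az":0},{"dx":0,"dy":0,"dz":-0.9,"ax":0,"ay":0,"az":0},{"dx":0,"dy":0,"dz":-0.6,"ax":0,"ay":0,"az":0},{"dx":0,"dy":0,"dz":0,"ax":0,"ay":0,"az":0},{"dx":0,"dy":0,"dz":0,"ax":0,"ay":0,"az":0}]'; python3 plan.py 0.6613 0.0940 0.15
```

```text
t: 25.25
eef_pos: [0.4604, 0.2131, 0.1536]
tcp_rot: [0.0, 0.754, 0.657, 0.001]
wrist_force: [0.8, -0.0, -0.4]
finger_gap: 0.0333
finger_force: 25.1
t 25.25 pos [0.4604 0.2131 0.1536] shift [-3.61  8.62  0.15] turn [ 0.02 -0.02 -0.05] gap 0.0333 q [-0.34, 0.7, -0.29, 2.01, 0.41, 0.49, -1.07]
```

```bash
python3 -m inch '[{"dx":-0.16,"dy":0.4,"dz":0,"ax":0,"ay":0,"az":0},{"dx":-0.34,"dy":0.8,"dz":0,"ax":0,"ay":0,"az":0},{"dx":-0.34,"dy":0.8,"dz":0,"ax":0,"ay":0,"az":0},{"dx":-0.34,"dy":0.8,"dz":0,"ax":0,"ay":0,"az":0},{"dx":-0.34,"dy":0.8,"dz":0,"ax":0,"ay":0,"az":0},{"dx":-0.34,"dy":0.8,"dz":0,"ax":0,"ay":0,"az":0},{"dx":-0.34,"dy":0.8,"dz":0,"ax":0,"ay":0,"az":0},{"dx":-0.34,"dy":0.8,"dz":0,"ax":0,"ay":0,"az":0},{"dx":-0.34,"dy":0.8,"dz":0,"ax":0,"ay":0,"az":0},{"dx":-0.34,"dy":0.8,"dz":0,"ax":0,"ay":0,"az":0},{"dx":-0.34,"dy":0.8,"dz":0,"ax":0,"ay":0,"az":0},{"dx":-0.05,"dy":0.2,"dz":0,"ax":0,"ay":0,"az":0},{"dx":0,"dy":0,"dz":0,"ax":0,"ay":0,"az":0},{"dx":0,"dy":0,"dz":0,"ax":0,"ay":0,"az":0},{"dx":0,"dy":0,"dz":0,"ax":0,"ay":0,"az":0}]'; python3 plan.py 0.6613 0.0940 0.054
```

```text
t: 26.5
eef_pos: [0.6588, 0.0955, 0.1521]
tcp_rot: [-0.001, 0.753, 0.657, -0.001]
wrist_force: [0.3, 0.3, -0.6]
finger_gap: 0.0333
finger_force: 25.1
t 26.50 pos [0.6588 0.0955 0.1521] shift [-0.05  0.12  3.93] turn [-0.03 -0.   -0.02] gap 0.0333 q [-0.02, 0.88, -0.38, 1.51, 0.4, 0.83, -0.68]
```

```bash
python3 -m inch '[{"dx":-0.04,"dy":0.05,"dz":0.7,"ax":0,"ay":0,"az":0},{"dx":0,"dy":0,"dz":0.9,"ax":0,"ay":0,"az":0},{"dx":0,"dy":0,"dz":0.9,"ax":0,"ay":0,"az":0},{"dx":0,"dy":0,"dz":0.8,"ax":0,"ay":0,"az":0},{"dx":0,"dy":0,"dz":0.5,"ax":0,"ay":0,"az":0},{"dx":0,"dy":0,"dz":0,"ax":0,"ay":0,"az":0},{"dx":0,"dy":0,"dz":0,"ax":0,"ay":0,"az":0},{"dx":0,"dy":0,"dz":0,"ax":0,"ay":0,"az":0}]'; python3 plan.py 0.6613 0.0940 0.0485;python3 cyl.py .6613 .0934 .026 .055 .017; python3 cyl.py .6499 .0091 .02 .06 .022
```

```text
t: 27.17
eef_pos: [0.6622, 0.0937, 0.0591]
tcp_rot: [0.0, 0.754, 0.657, 0.001]
wrist_force: [0.4, -0.4, -1.3]
finger_gap: 0.0329
finger_force: 25.1
t 27.17 pos [0.6622 0.0937 0.0591] shift [ 0.01 -0.04  0.42] turn [ 0.02 -0.01 -0.04] gap 0.0329 q [-0.04, 1.0, -0.33, 1.54, 0.45, 0.67, -0.72]
side 85 centre at z=0.041 [0.6579 0.0913] tilt x,y deg [-44.4  -1.2] rms 0.0011
side 170 centre at z=0.040 [0.6496 0.007 ] tilt x,y deg [-0.4  0.2] rms 0.0007
```

```bash
python3 -m inch '[{"dx":0,"dy":-0.02,"dz":0.24,"ax":0,"ay":0,"az":0},{"dx":0,"dy":0,"dz":0.15,"ax":0,"ay":0,"az":0},{"dx":0,"dy":0,"dz":0,"ax":0,"ay":0,"az":0},{"dx":0,"dy":0,"dz":0,"ax":0,"ay":0,"az":0}]'; python3 -m inch '[{"dx":0,"dy":0,"dz":0.06,"ax":0,"ay":0,"az":0},{"dx":0,"dy":0,"dz":0,"ax":0,"ay":0,"az":0},{"dx":0,"dy":0,"dz":0,"ax":0,"ay":0,"az":0}]'
```

```text
t: 27.6
eef_pos: [0.6614, 0.0931, 0.0483]
tcp_rot: [0.0, 0.754, 0.657, 0.0]
wrist_force: [0.9, 0.4, 1.0]
finger_gap: 0.0332
finger_force: 25.4
t: 27.85
eef_pos: [0.6615, 0.093, 0.0482]
tcp_rot: [0.0, 0.754, 0.657, 0.0]
wrist_force: [-2.8, -0.7, 11.3]
finger_gap: 0.0332
finger_force: 26.4
```

Contact. Release, rise, and back away from the board for a final look.

```bash
python3 -m inch '[{"dx":0,"dy":0,"dz":0,"ax":0,"ay":0,"az":0},{"dx":0,"dy":0,"dz":0,"ax":0,"ay":0,"az":0},{"dx":0,"dy":0,"dz":0,"ax":0,"ay":0,"az":0},{"dx":0,"dy":0,"dz":0,"ax":0,"ay":0,"az":0},{"dx":0,"dy":0,"dz":0,"ax":0,"ay":0,"az":0},{"dx":0,"dy":0,"dz":0,"ax":0,"ay":0,"az":0},{"dx":0,"dy":0,"dz":-0.5,"ax":0,"ay":0,"az":0},{"dx":0,"dy":0,"dz":-0.9,"ax":0,"ay":0,"az":0},{"dx":0,"dy":0,"dz":-0.9,"ax":0,"ay":0,"az":0},{"dx":0,"dy":0,"dz":-0.9,"ax":0,"ay":0,"az":0},{"dx":0,"dy":0,"dz":-0.9,"ax":0,"ay":0,"az":0},{"dx":0,"dy":0,"dz":-0.9,"ax":0,"ay":0,"az":0},{"dx":0,"dy":0,"dz":0,"ax":0,"ay":0,"az":0}]' 65
python3 -m inch '[{"dx":0,"dy":-0.9,"dz":-0.2,"ax":0,"ay":0,"az":0},{"dx":0,"dy":-0.9,"dz":-0.2,"ax":0,"ay":0,"az":0},{"dx":0,"dy":-0.9,"dz":-0.2,"ax":0,"ay":0,"az":0},{"dx":0,"dy":-0.9,"dz":-0.2,"ax":0,"ay":0,"az":0},{"dx":0,"dy":-0.9,"dz":-0.2,"ax":0,"ay":0,"az":0},{"dx":0,"dy":-0.9,"dz":-0.2,"ax":0,"ay":0,"az":0},{"dx":0,"dy":-0.9,"dz":-0.2,"ax":0,"ay":0,"az":0},{"dx":0,"dy":-0.9,"dz":-0.2,"ax":0,"ay":0,"az":0},{"dx":-0.5,"dy":-0.5,"dz":0,"ax":0,"ay":0,"az":0},{"dx":-0.9,"dy":0,"dz":0,"ax":0,"ay":0,"az":0},{"dx":-0.9,"dy":0,"dz":0,"ax":0,"ay":0,"az":0},{"dx":-0.9,"dy":0,"dz":0,"ax":0,"ay":0,"az":0},{"dx":-0.9,"dy":0,"dz":0,"ax":0,"ay":0,"az":0},{"dx":-0.9,"dy":0,"dz":0,"ax":0,"ay":0,"az":0},{"dx":-0.9,"dy":0,"dz":0,"ax":0,"ay":0,"az":0},{"dx":-0.9,"dy":0,"dz":0,"ax":0,"ay":0,"az":0},{"dx":-0.9,"dy":0,"dz":0,"ax":0,"ay":0,"az":0},{"dx":-0.9,"dy":0,"dz":0,"ax":0,"ay":0,"az":0},{"dx":0,"dy":0,"dz":0,"ax":0,"ay":0,"az":0}]'
python3 - <<'E'
from h import *
p,d=bot.snapshot("side");q,e=bot.snapshot("top")
cv2.imwrite("pics/end.png",np.vstack([cv2.resize(p[130:260,220:420,::-1],None,fx=2.5,fy=2.5,interpolation=3),cv2.resize(q[110:195,240:440,::-1],None,fx=2.5,fy=2.5,interpolation=3)]))
W=world("top",e)
for k,(x,y),r,h in(("green",(.6613,.0934),.017,.062),("yellow",(.6499,.0091),.022,.074),("red",(.6385,-.0751),.027,.086),("black",(.6271,-.1594),.032,.098)):
    m=(np.hypot(W[...,0]-x,W[...,1]-y)<.045)&(abs(W[...,2]-h-.001)<.007);s=W[m];c,rad=cv2.minEnclosingCircle(s[:,:2].astype(np.float32)) if len(s) else (0,0)
    print(k,len(s),"circ",np.round(c,4),round(rad,4),"z",s[:,2].mean().round(4),"target",x,y)
E
for a in ".6613 .0934 .016 .055 .017" ".6499 .0091 .016 .068 .022" ".6385 -.0751 .016 .08 .027" ".6271 -.1594 .016 .09 .032"; do python3 cyl.py $a; done
```

```text
t: 28.93
eef_pos: [0.6641, 0.0941, 0.1776]
tcp_rot: [0.002, 0.754, 0.657, 0.004]
wrist_force: [0.7, -0.3, 0.3]
finger_gap: 0.0649
finger_force: 0.0
t: 30.52
eef_pos: [0.4394, -0.0986, 0.2116]
tcp_rot: [0.001, 0.757, 0.654, -0.002]
wrist_force: [-0.4, -1.1, 0.2]
finger_gap: 0.0652
finger_force: 0.0
green 134 circ [0.6611 0.0925] 0.017 z 0.0618 target 0.6613 0.0934
yellow 230 circ [0.6499 0.0081] 0.0221 z 0.0742 target 0.6499 0.0091
red 347 circ [ 0.6392 -0.0754] 0.0269 z 0.0862 target 0.6385 -0.0751
black 496 circ [ 0.6271 -0.1595] 0.0324 z 0.0979 target 0.6271 -0.1594
side 160 centre at z=0.036 [0.6605 0.0908] tilt x,y deg [-0.  2.] rms 0.0007
side 255 centre at z=0.042 [0.6496 0.0071] tilt x,y deg [-0.7  1.4] rms 0.0008
side 346 centre at z=0.048 [ 0.6389 -0.0772] tilt x,y deg [-0.2  0.4] rms 0.0008
side 377 centre at z=0.053 [ 0.6264 -0.1616] tilt x,y deg [0.6 0.3] rms 0.0009
```

View pics/end.png

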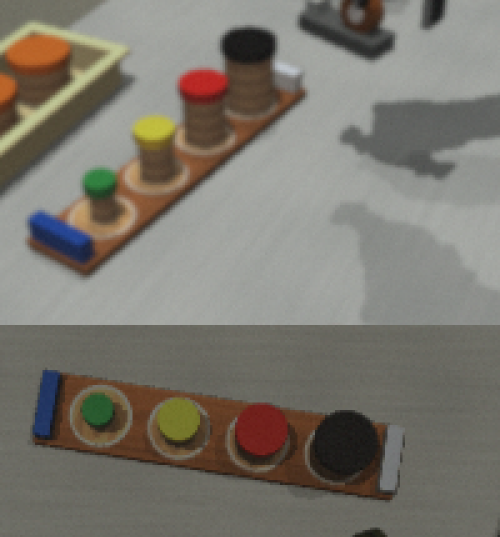

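The final picture shows the tubs running green, yellow, red, black from the blue block to the white one. Each stands upright on its mark, and the top view puts the centres within about 1 mm of the targets. The lid shift in the top view is parallax. Handing in.

```bash
python3 -c "from station import bot; print(bot.close_job())"
```

```text
the job is handed in; nothing more can be done
None
```

The job is handed in: the green, yellow, red and black tubs stand upright on their marks from the blue block to the white block, each about 1 mm from the measured mark centre, after about 31 s on the robot's clock.

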